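# Seat the temperature probe in the cooker lid

## Task

Take the temperature probe (the tool with the slim 74 mm stem and flat-sided handle) out of the wooden rack and push its stem down through the port in the cooker's lid into the pocket hidden inside, until its disc lies fully home on the port's collar, then let go. The pocket is narrow, off the port's centre and can have swivelled to any side, so feel for it gently and do not force it. Leave the other two tools hanging in the rack, and leave the spice jar and the kitchen timer where they stand.

Things in the scene. Friction and masses are not known exactly. Their poses are not given: they have to be found in the camera images.
- probe: Temperature probe hanging upright in the rack by its disc. Origin at the tip, z up. Steel stem 7 mm thick, 74 mm long, its lowest 8 mm tapering to a blunt 3 mm tip; steel disc 48 mm across, 5 mm thick, underside at z = 74 mm; black flat-sided handle from z = 79 to 134 mm, 24 mm wide along x, 14 mm thick along y (grip it across the 14 mm).
- probe_tip (a point): the tip of the probe's stem (the same point as the probe's origin)
- probe_grip (a point): the middle of the probe's handle, 107 mm above the tip, where to grip it
- cooker: Fixed black and steel multi-cooker, 280 x 280 mm, 150 mm high, flat steel lid, dial on its front (-x). Origin at the centre of its underside, z up. The pocket in the cup under the port is a plain upright round bore, 9 mm across, 42 mm deep, its axis 6 mm off the port's axis, in a direction that is not given and differs each time (the cup stays put under gentle pushes).
- port (a point): Centre of the port in the middle of the lid, level with the rim of its black collar, 162 mm above the table. Collar 52 mm across, 12 mm above the lid; opening 28 mm across. 38 mm below the rim is the flat top of a cup with the pocket in it (see cooker). With the probe home its disc lies on the rim, its tip 74 mm below it; a probe standing on the cup's top is 36 mm too high.
- rack: Fixed wooden rack, 80 x 250 mm, 110 mm high, open at front and back, with three 15 mm holes along its y axis at -80, 0 and 80 mm, from which the three tools hang by their discs, in any order. Origin at the centre of its underside, z up.
- pick: A short pick in the rack, to be left: 7 mm stem only 40 mm long, 48 mm disc, round black handle 22 mm in diameter, 40 mm tall. Origin at its tip.
- sharpener: A small sharpening steel in the rack, to be left: thick 12 mm stem 80 mm long, 48 mm disc, round black handle 22 mm in diameter, 50 mm tall, with a ball on top. Origin at its tip.
- jar: Small spice jar, 52 mm in diameter, 75 mm high, standing beyond the gap between cooker and rack; leave it. Origin under its centre.
- timer: Round white kitchen timer, 56 mm in diameter, 30 mm high, lying on the cooker's lid towards its back left corner; leave it. Origin under its centre.
Mind the look-alikes: they are no part of the job. What is shaped like the probe but blue, green or pink is not meant.

How it is judged:
By the outcome, as a careful person would: the job done as asked, in the order asked, and still so for the second after the job is handed in, with the robot touching nothing.
It also fails if it takes over 51 s, if anything falls off the work surface, if the arm or the gripper's body presses on something with over 40 N, if the wrist force passes 120 N, or if a joint passes its speed limit or range.

## Robot

A 7-joint arm with a two-finger parallel gripper is mounted at the origin on the work surface. World frame = base frame: x ahead of the robot, y to its left, z up, the work surface at z = 0. Lengths are in mm, angles in rad, forces in N, time in s.
With the tool pointing down it reaches from about 400 to 900 mm from the base axis. Payload 5.6 kg.
Tool frame: the origin (TCP) lies midway between the tips of the shut fingers; the grasp point (between the pads) lies 19 mm behind it; z points along the fingers, y is the line along which they close (so a half turn about z gives the same grasp; the last joint's range is limited). The gripper opens to 92 mm and grips with 3 to 60 N. Pads are 20 mm wide; open, the fingers measure 128 mm over their backs; the gripper's body (75 mm by 189 mm) begins 69 mm behind the grasp point.
Start: joints at [1.285, 0.468, -0.012, 1.603, 0.006, 1.071, -0.056], TCP at [156.23, -630.954, 174.692] pointing down, gripper open.
Joint ranges: [-2.53, 2.53], [-0.31, 2.02], [-1.57, 1.55], [0.28, 2.44], [-1.29, 4.43], [0.15, 1.84], [-2.92, 2.92]. Speed limits (rad/s): [2.57, 2.57, 3.14, 3.14, 3.14, 3.14, 3.14].

## Interface

Orientations are given as a rotation vector (axis times angle).
In Python, from cell import robot, grip, kin, viewer gives the robot as it stands. Calls block until the motion is done:
- robot.movep(position, orientation): joint-space move of the TCP to a pose.
- robot.servo_line(position, feed=150, rotation=None): straight line of the TCP; rotation=None keeps the orientation; feed is the mean speed in mm/s.
- robot.goto_joints(angles): joint-space move.
- grip(opening, newtons=None): opening from 0.0 (shut) to 1.0 (fully open); newtons is the grip in N (None keeps the last); returns when the fingers have stopped.
- robot.hold(seconds).
- kin.ik(position, orientation): joint angles nearest the present ones, or None.
- robot.observe(): the state.
- viewer.read_camera(name): name is "scene" or "side" or "wrist"; returns the picture (420x560x3 uint8, red, green, blue); there is no depth.
- viewer.camera_info(name): a dict with "camera_matrix" (3x3 intrinsics, pixels), "R" (3x3) and "t" (3): a world point X has camera coordinates R X + t. Camera axes: x right, y down, z forward; pixel columns grow to the right and rows downward; lengths in mm; the calibration is good to about 2 mm. A picture is of the moment at which its call begins: read the wrist's pose just before it. camera_info takes no time and is no camera call; for the wrist camera it gives the pose at the moment of the call.
A pose or a line that the arm cannot do raises robot.IKError and nothing moves.
- robot.job_done(): hands the job in; it is judged then, once.
Trained networks look in the newest picture that a camera, given by its name, has taken for a name from the list of things; names that differ only in an ending like _2 or _b are one class to them, and where a whole thing is asked for, a point or a joint stands for the part that bears it (a point fixed in the world has none). Each returns a list of dicts, best first, with "confidence" (0 to 1); they miss things now and then, are a little off and sometimes report something else, mostly with a low value. They report only what shows in the picture. A call takes as long as a camera call. They do not tell look-alikes from the thing itself.
- viewer.silhouettes(name, camera): "mask" (420x560 bool, what is visible of it).
- viewer.pinpoint(name, camera): "at" ([x, y, z] in mm, in the coordinates of the camera as it stood for that picture, good to about 4 mm: a listed point, or the origin of a listed thing).
The state is a dict: "t": time; "joints": joint angles; "joint_velocities": joint speeds; "joint_torque": joint torques, N m; "tcp_pos": TCP position; "tcp_rot": TCP orientation; "contact_force": force on the tool from outside, world axes, zero at the start; "wrist_torque": the same for the moment, N m; "grip_width": opening from 0.0 (shut) to 1.0 (fully open); "grip_force": force on a finger pad.
Only numpy, scipy, OpenCV 4.12 (cv2) and the standard library are available. Lean on these libraries where they do the work, as an engineer would, in place of code of your own. Each camera call takes 0.05 s, during which the arm holds its last target. There are 200 camera calls.

## Working session

There is one attempt and no reset: what is moved stays moved. The work goes in short steps, each a Python script; the robot and the scene stay as the last script left them, time stands still between calls to the robot, and variables do not carry over. Pictures are saved under pics/ and viewed, at most 10 in all, crops included, and the job is handed in when it is done.

```bash
mkdir -p pics; ls; cat > h.py <<'E'
import numpy as np, cv2
from cell import robot, grip, kin, viewer
def cam2w(p,info): return np.array(info["R"]).T@(np.array(p)-np.array(info["t"]))
def proj(X,info):
    c=np.array(info["R"])@np.array(X)+np.array(info["t"]); u=np.array(info["camera_matrix"])@c; return u[:2]/u[2]
def save(n,im): cv2.imwrite("pics/"+n+".png",cv2.cvtColor(im,cv2.COLOR_RGB2BGR))
E
python3 - <<'E'
from h import *
s=robot.observe(); print(s["t"],s["contact_force"],s["tcp_rot"])
ims=[]
for c in ["scene","side"]:
    im=viewer.read_camera(c); ims.append(im); info=viewer.camera_info(c)
    for n in ["probe","probe_grip","port","cooker","rack","pick","sharpener","jar","timer"]:
        for d in viewer.pinpoint(n,c)[:3]:
            w=cam2w(d["at"],info); print(c,n,round(d["confidence"],2),w.round(0),proj(w,info).round(0))
a=np.vstack(ims); 
save("a0",ims[0]); save("a1",ims[1])
E
```

```text
pics
0.0 [-0.10866866  0.48550531 -0.29634793] [-3.11681071e+00 -3.80049882e-01  4.92536810e-04]
scene probe 0.95 [717. -94.  -1.] [291. 301.]
scene probe 0.81 [ 741. -190.   -5.] [277. 344.]
scene probe 0.57 [566.   1.  -1.] [253. 244.]
scene probe_grip 0.86 [ 597. -146.  146.] [223. 243.]
scene probe_grip 0.73 [725. -91. 106.] [297. 266.]
scene probe_grip 0.57 [566.  -0. 102.] [252. 210.]
scene port 0.87 [591. 231. 159.] [315. 139.]
scene port 0.44 [ 577. -218.   32.] [195. 304.]
scene rack 0.62 [ 577. -223.    2.] [195. 316.]
scene pick 0.59 [ 551. -292.   70.] [155. 314.]
scene sharpener 0.93 [ 578. -216.   29.] [196. 305.]
scene jar 0.84 [723.  -6.  -3.] [314. 274.]
scene timer 0.76 [691. 295. 150.] [365. 142.]
side probe 0.94 [570.   1.   4.] [268. 267.]
side probe 0.62 [ 741. -191.   -1.] [391. 283.]
side probe 0.3 [587. 232.   7.] [221. 216.]
side probe_grip 0.98 [ 740. -133.   90.] [373. 234.]
side probe_grip 0.91 [ 601. -145.  147.] [327. 242.]
side probe_grip 0.79 [711. -71. 103.] [342. 220.]
side port 0.89 [585. 228. 161.] [213. 162.]
side cooker 0.88 [585. 231.   5.] [220. 217.]
side rack 0.96 [ 574. -220.    3.] [341. 331.]
side rack 0.19 [724.  -8.  -0.] [324. 243.]
side pick 0.61 [ 551. -294.   73.] [367. 339.]
side jar 0.89 [723.  -9.  -2.] [324. 243.]
side timer 0.91 [692. 295. 154.] [238. 144.]
```

View pics/a0.png

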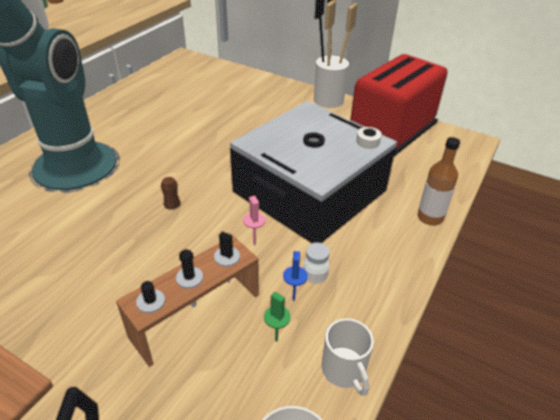

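View pics/a1.png

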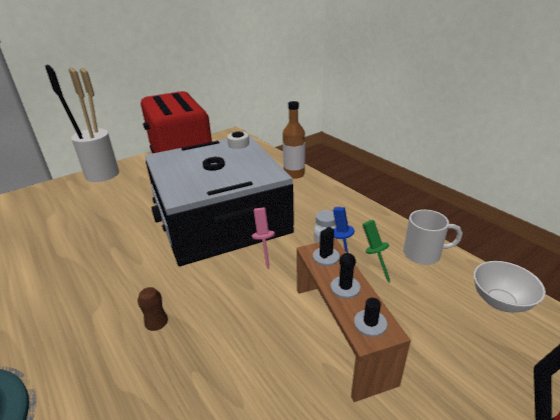

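The candidates are the rack tools at (148,293) (short, round: pick), (187,265) (ball top: sharpener) and (227,245) (tall, flat-sided: the probe), plus the look-alikes: pink (254,210), blue (295,265) and green (277,306). I choose the tool at (227,245), about (599,-146), and will check it with the wrist camera.

```bash
cat >> h.py <<'E'
from scipy.spatial.transform import Rotation as Ro
def down(yaw): # tool y axis (closing line) at angle yaw from world y ; z down
    return (Ro.from_euler('z',yaw)*Ro.from_euler('x',np.pi)).as_rotvec()
E
python3 - <<'E'
from h import *
s=robot.observe(); i=viewer.camera_info("wrist"); print(s["t"])
T=Ro.from_rotvec(s["tcp_rot"]); C=-np.array(i["R"]).T@np.array(i["t"])
print("cam in tool",T.inv().apply(C-s["tcp_pos"]), (np.array(i["R"])@T.as_matrix()).round(2), i["camera_matrix"])
best=None
for yaw in (-0.316,-0.316+np.pi,-0.316+np.pi/2,-0.316-np.pi/2):
    q=kin.ik([599,-146,300],down(yaw)); print(yaw,None if q is None else np.round(q,2))
# camera offset aware look
yaw=-0.316
R=Ro.from_rotvec(down(yaw)); 
off=R.apply(T.inv().apply(C-s["tcp_pos"])); print("off",off)
p=np.array([599,-146,0.])-np.array([off[0],off[1],0])*0.6; p[2]=300
robot.movep(p,down(yaw))
i=viewer.camera_info("wrist"); im=viewer.read_camera("wrist"); save("w0",im)
for n in ["probe","probe_grip","sharpener"]:
    for d in viewer.pinpoint(n,"wrist")[:3]:
        w=cam2w(d["at"],i); print(n,round(d["confidence"],2),w.round(1),proj(w,i).round(0))
print(robot.observe()["t"],robot.observe()["tcp_pos"])
E
```

```text
1.0
cam in tool [  72.18747036    1.85774006 -210.20425418] [[-0.    1.    0.  ]
 [-0.97  0.   -0.26]
 [-0.26 -0.    0.97]] [[304.11363039   0.         281.24256523]
 [  0.         304.11363039 215.22677819]
 [  0.           0.           1.        ]]
-0.316 [ 0.42  0.34 -0.31  1.52  0.1   1.3  -1.79]
2.8255926535897933 [ 0.71  0.41 -0.72  1.5   0.28  1.33  1.22]
1.2547963267948965 [ 0.61  0.38 -0.57  1.51  0.21  1.32 -0.3 ]
-1.8867963267948966 [ 1.    0.67 -1.32  1.48  0.65  1.48  2.51]
off [ 68.03586173 -24.19924781 210.20425418]
probe 0.95 [ 598.8 -141.2   37.2] [277. 155.]
probe 0.84 [ 799.7 -156.4   47.5] [240.   5.]
probe 0.8 [590.7 -93.1  39.7] [249. 170.]
probe_grip 0.91 [598.   57.7  82.3] [146. 201.]
probe_grip 0.78 [ 596.7 -147.8  141.1] [282. 161.]
probe_grip 0.7 [600.9   8.4  22.1] [189. 182.]
sharpener 0.83 [ 573.9 -215.3   29.3] [327. 155.]
3.525 [ 558.0363567  -132.13596967  299.84922947]
```

View crop.

```bash
python3 - <<'E'
import cv2
im=cv2.imread("pics/w0.png"); c=im[60:280,130:430]; cv2.imwrite("pics/w0c.png",cv2.resize(c,(750,550),interpolation=cv2.INTER_CUBIC))
E
```

```text
(no output)
```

View pics/w0c.png

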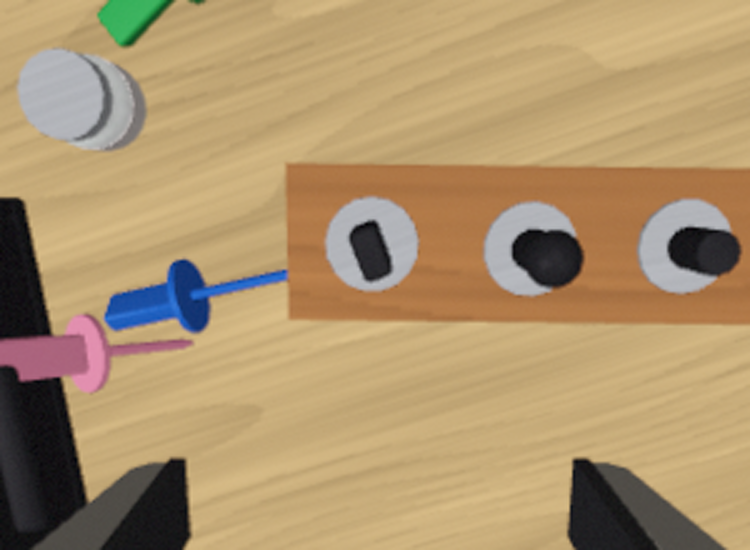

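The crop shows the flat-sided handle at crop (371,250), full (278,160). To its right are the ball-topped sharpener and the round pick, so the choice is right. Blue and pink don't sit where the scene camera suggested, so I'll triangulate the decoys by colour and fit the handle pose.

```bash
python3 - <<'E'
from h import *
from scipy.optimize import minimize
i=viewer.camera_info("wrist"); im=cv2.cvtColor(cv2.imread("pics/w0.png"),cv2.COLOR_BGR2GRAY)
m=np.zeros(im.shape,np.uint8); m[140:185,262:298]=(im[140:185,262:298]<60); print(m.sum())
def ren(v,S=8):
    x,y,a=v; c,s=np.cos(a),np.sin(a); P=[]
    for dx in(-12,12):
        for dy in(-7,7):
            for z in(115,170): P.append(proj([x+c*dx-s*dy,y+s*dx+c*dy,z],i))
    o=np.zeros(((60)*S,60*S),np.uint8); cv2.fillConvexPoly(o,cv2.convexHull(np.int32((np.array(P)-[250,130]+.5)*S)),1); return o
M=cv2.resize(m[130:190,250:310],None,fx=8,fy=8,interpolation=cv2.INTER_NEAREST)
def cost(v): o=ren(v); return 1-(o&M).sum()/(o|M).sum()
best=min((minimize(cost,[598,-144,a],method="Nelder-Mead",options=dict(initial_simplex=[[598,-144,a],[604,-144,a],[598,-138,a],[598,-144,a+.3]])) for a in np.arange(0,3.1,.4)),key=lambda r:r.fun)
print(best.x,best.fun)
# decoys
for c in ["scene","side"]:
    I=viewer.camera_info(c); print(c,"campos",(-np.array(I["R"]).T@np.array(I["t"])).round(0), "blue?",proj([717,-94,100],I),proj([590,-93,140],I))
    n=viewer.read_camera(c); old=cv2.cvtColor(cv2.imread({"scene":"pics/a0.png","side":"pics/a1.png"}[c]),cv2.COLOR_BGR2RGB)
    save("b_"+c,n)
    for nm,im_ in(("old",old),("new",n)):
        h=cv2.cvtColor(im_,cv2.COLOR_RGB2HSV)
        for col,lo,hi in(("blue",110,130),("green",50,75),("pink",160,176)):
            k=(h[...,0]>=lo)&(h[...,0]<=hi)&(h[...,1]>90)&(h[...,2]>60); ys,xs=np.nonzero(k)
            if len(xs): print(c,nm,col,len(xs),np.median(xs),np.median(ys))
I=i
print("wrist",proj([717,-94,0],I),proj([717,-94,100],I),proj([568,1,0],I),proj([568,1,100],I),proj([741,-190,0],I),proj([723,-8,75],I))
print(robot.observe()["t"])
E
```

```text
252
[ 600.23380794 -144.01577584    3.09457248] 0.2052498887735429
scene campos [ 990. -639.  785.] blue? [293.02569101 267.54987191] [235.98458841 226.95968433]
scene old blue 460 295.0 274.0
scene old green 616 277.0 314.0
scene old pink 407 254.0 216.0
scene new blue 349 265.0 245.0
scene new green 469 324.0 302.0
scene new pink 454 279.0 209.0
side campos [ 219. -539.  573.] blue? [351.45907397 225.34907423] [303.04813289 232.99972595]
side old blue 481 342.0 227.0
side old green 517 374.0 242.0
side old pink 531 262.0 229.0
side new blue 392 283.0 257.0
side new green 415 363.0 240.0
side new pink 434 262.0 227.0
wrist [225.16986684  89.63361848] [210.87815053  78.51412762] [204.36269806 197.09271564] [186.82936391 211.65344394] [278.6627092   52.34508409] [153.74552576  98.77760328]
3.625
```

```bash
python3 - <<'E'
from h import *
def cen(c):
    n=viewer.read_camera(c); h=cv2.cvtColor(n,cv2.COLOR_RGB2HSV); r=[]
    for lo,hi in((110,130),(50,75),(160,176)):
        k=(h[...,0]>=lo)&(h[...,0]<=hi)&(h[...,1]>90)&(h[...,2]>60); ys,xs=np.nonzero(k); r.append((np.median(xs),np.median(ys)) if len(xs) else None)
    return r,n
for k in range(3):
    r,n=cen("scene"); print(robot.observe()["t"],r)
save("c",n)
robot.hold(0.5); r,n=cen("scene"); print(robot.observe()["t"],r)
w=viewer.read_camera("wrist"); save("w1",w)
save("two",np.hstack([cv2.resize(n,(400,300)),cv2.resize(w,(400,300))]))
E
```

```text
3.675 [(np.float64(265.0), np.float64(245.0)), (np.float64(324.0), np.float64(302.0)), (np.float64(279.0), np.float64(209.5))]
3.725 [(np.float64(265.0), np.float64(245.0)), (np.float64(324.0), np.float64(302.0)), (np.float64(279.0), np.float64(209.0))]
3.775 [(np.float64(265.0), np.float64(244.5)), (np.float64(324.0), np.float64(302.0)), (np.float64(279.0), np.float64(209.0))]
4.325 [(np.float64(265.0), np.float64(245.0)), (np.float64(324.0), np.float64(302.0)), (np.float64(279.0), np.float64(209.0))]
```

View pics/two.png

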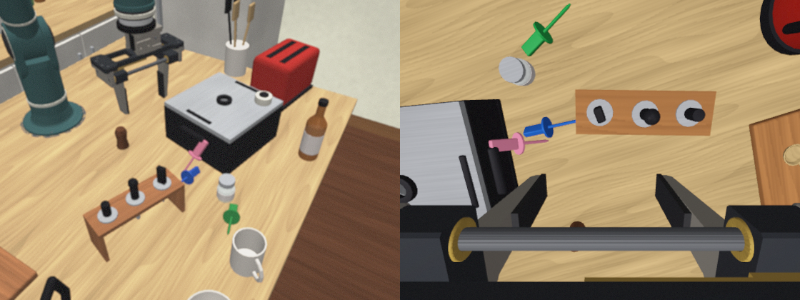

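Both views show that the decoys were standing loose and have toppled onto the table, and the rack and its three tools are unaffected. Now I grasp the probe, closing along world y.

```bash
python3 - <<'E'
from h import *
x,y,yaw=599.5,-145,-0.05
grip(0.6)
robot.movep([x,y,215],down(yaw)); 
robot.servo_line([x,y,128],feed=120); f0=robot.observe()["contact_force"]
grip(0.0,30)
s=robot.observe(); print(s["t"],s["tcp_pos"],s["grip_width"]*92,s["grip_force"],f0,s["contact_force"])
robot.servo_line([x,y,240],feed=130)
s=robot.observe(); print(s["t"],s["grip_width"]*92,s["contact_force"],np.round(s["joints"],2))
q=kin.ik([588,230,300],down(yaw)); print(q)
print(s["wrist_torque"])
for c in["scene","side"]:
    n=viewer.read_camera(c); I=viewer.camera_info(c); save("d_"+c,n)
    for nm in("probe_tip","probe_grip"):
        for d in viewer.pinpoint(nm,c)[:3]: w=cam2w(d["at"],I); print(c,nm,round(d["confidence"],2),w.round(1))
E
```

```text
7.125 [ 599.71538307 -145.00857608  128.09756952] 12.616987722758209 29.971039295196533 [ 0.52437871 -0.22767513 -0.37865692] [0.0419485  0.22943286 0.40062942]
8.1333 13.11597163607901 [ 0.28230311 -0.55379515 -1.14339724] [ 0.47  0.39 -0.38  1.6   0.15  1.19 -1.56]
[-0.04481508  0.40032081 -0.52658186  1.47055825  0.20331649  1.32526709
 -2.20722518]
[ 0.0353788  -0.0196587   0.01422006]
scene probe_tip 0.72 [ 804.4 -152.3   47.2]
scene probe_tip 0.63 [ 605.2 -141.   145.9]
scene probe_tip 0.55 [ 5.677e+02 -4.000e-01 -2.300e+00]
scene probe_grip 0.97 [ 595.5 -149.   257.6]
scene probe_grip 0.93 [770.9 -52.7  13.6]
scene probe_grip 0.83 [594.8  61.5  79.2]
side probe_tip 0.97 [571.8  -2.1  -1.2]
side probe_tip 0.78 [ 801.5 -151.    44.7]
side probe_tip 0.74 [589.7 -93.1  41.2]
side probe_grip 0.85 [ 600.5 -147.2  257.1]
side probe_grip 0.83 [597.6  60.3  79.6]
side probe_grip 0.75 [605.7  13.6  18.7]
```

```bash
python3 - <<'E'
from h import *
yaw=-0.05
robot.movep([520,230,300],down(yaw))
def pts(c,names):
    I=viewer.camera_info(c); n=viewer.read_camera(c)
    for nm in names:
        for d in viewer.pinpoint(nm,c)[:1]: w=cam2w(d["at"],I); print(c,nm,round(d["confidence"],2),w.round(1),proj(w,I).round(1))
    return n
save("e_wrist",pts("wrist",["port"]))
for c in("scene","side"): save("e_"+c,pts(c,["port"]))
robot.servo_line([588,230,290],feed=100)
for c in("scene","side"): save("f_"+c,pts(c,["port","probe_tip","probe_grip","probe"]))
save("f_wrist",pts("wrist",["port","probe_tip"]))
s=robot.observe(); print(s["t"],s["tcp_pos"],s["contact_force"],s["grip_width"]*92)
I=[cv2.imread("pics/"+k+".png") for k in("e_wrist","f_wrist","f_scene","f_side")]
I[2]=cv2.resize(I[2][50:200,215:415],(560,420)); I[3]=cv2.resize(I[3][60:210,115:315],(560,420))
cv2.imwrite("pics/quad.png",cv2.resize(np.vstack([np.hstack(I[:2]),np.hstack(I[2:])]),(800,600)))
E
```

```text
wrist port 0.92 [585.8 233.7 161.1] [271.6 140.9]
scene port 0.68 [591.  230.7 157.9] [314.8 139.2]
side port 0.64 [586.3 227.1 160.6] [213.9 162.7]
scene port 0.75 [589.6 229.4 159.6] [314.1 138.6]
scene probe_tip 0.75 [5.7e+02 2.0e-01 2.6e+00] [254.4 243.6]
scene probe_grip 0.74 [594.   61.5  80.6] [278.3 205.7]
scene probe 0.93 [592.1 234.6 199. ] [317.3 123.2]
side port 0.67 [587.  224.7 164.8] [214.5 161.3]
side probe_tip 0.9 [ 803.4 -152.5   46.3] [398.6 243.4]
side probe_grip 0.78 [596.9  63.1  78.7] [259.7 221.1]
side probe 0.93 [590.1 -91.8  42. ] [302.6 272.8]
wrist port 0.55 [585.2 234.5 165.3] [275.7 202.9]
wrist probe_tip 0.59 [593.  -96.9  43.4] [498.4 168.9]
11.6583 [587.99195623 229.98975185 290.01049945] [ 0.57291154 -1.08549583 -1.44341593] 12.755169658953003
```

View pics/quad.png

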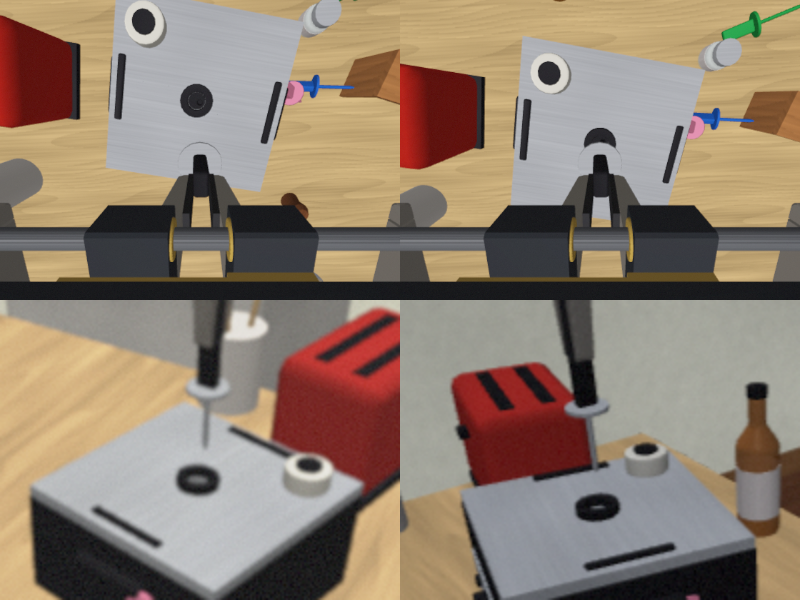

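The wrist views show the collar at about (274,141), the gripped probe with its disc, and something inside the opening. I'll triangulate the tip against the port and enlarge the opening.

```bash
python3 - <<'E'
from h import *
Is=[viewer.camera_info(c) for c in("scene","side")]
def tri(a,b):
    P=[np.array(I["camera_matrix"])@np.c_[I["R"],I["t"]] for I in Is]
    X=cv2.triangulatePoints(P[0],P[1],np.array(a,float).reshape(2,1),np.array(b,float).reshape(2,1)); X=(X[:3]/X[3]).ravel()
    return X.round(1),[ (proj(X,I)-p).round(1) for I,p in zip(Is,(a,b))]
print("tip",tri((318,123.5),(213,145))); print("port",tri((314.3,139),(213.9,162.5)))
for I in Is: print(proj([588,230,198],I),proj([588,230,162],I))
im=cv2.imread("pics/e_wrist.png")[115:170,240:310]
g=cv2.resize(im,None,fx=8,fy=8,interpolation=cv2.INTER_CUBIC); g2=np.clip(g.astype(float)*3,0,255).astype(np.uint8)
a=[]
for k,b in(("f_scene",(70,300,160,340)),("f_side",(90,185,185,245))):
    y0,x0,y1,x1=b; a.append(cv2.resize(cv2.imread(f"pics/{k}.png")[70:180,x0-30:x0+90],(440,400)))
g2=cv2.resize(g2,(560,440))
cv2.imwrite("pics/port.png",g2)
E
```

```text
tip (array([593.9, 234.7, 199.4]), [array([ 0. , -0.2]), array([0.2, 0.3])])
port (array([589. , 232.2, 157.4]), [array([ 0. , -0.2]), array([0.2, 0.3])])
[314.73080066 124.00763739] [313.66229697 137.43932574]
[211.96550447 147.20284544] [213.90041969 161.4538182 ]
```

View pics/port.png

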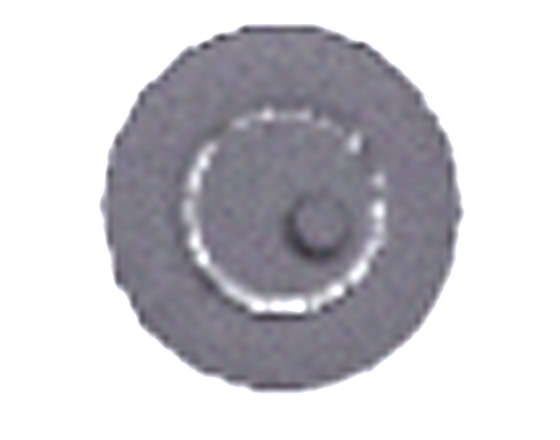

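```bash
python3 - <<'E'
from h import *
I=viewer.camera_info("wrist"); R=np.array(I["R"]); C=-R.T@np.array(I["t"])+[520-588,0,10]
K=np.array(I["camera_matrix"])
def un(p,z):
    d=R.T@np.linalg.solve(K,[p[0],p[1],1]); return C+d*(z-C[2])/d[2]
c=un((275.25-.4,140.9-.4),162); p=un((279.75-.4,142.9-.4),124)
rim2=un((240+283/8-.4,115+212/8-.4),124)
print(c,p,p-c,np.linalg.norm((p-c)[:2]),"inner ring if z124",rim2)
s=robot.observe()
d=(p-c)[:2]; d*=6/np.linalg.norm(d)
t=np.array([588,230])+d-[4.9,2.5]; print(t)
robot.servo_line([*t,262],feed=80)   # tip ~8 above rim
for k in("scene","side"): save("g_"+k,viewer.read_camera(k))
A=[cv2.resize(cv2.imread(f"pics/g_{k}.png")[90:180,x-40:x+40],(400,450),interpolation=cv2.INTER_CUBIC) for k,x in(("scene",315),("side",214))]
cv2.imwrite("pics/g.png",np.hstack(A)); print(robot.observe()["t"])
E
```

```text
[585.26626384 232.03433496 162.        ] [581.7948991  227.44483546 124.        ] [ -3.47136475  -4.5894995  -38.        ] 5.754465992017592 inner ring if z124 [583.74474692 232.75084403 124.        ]
[579.48051758 222.71467378]
12.2833
```

View pics/g.png

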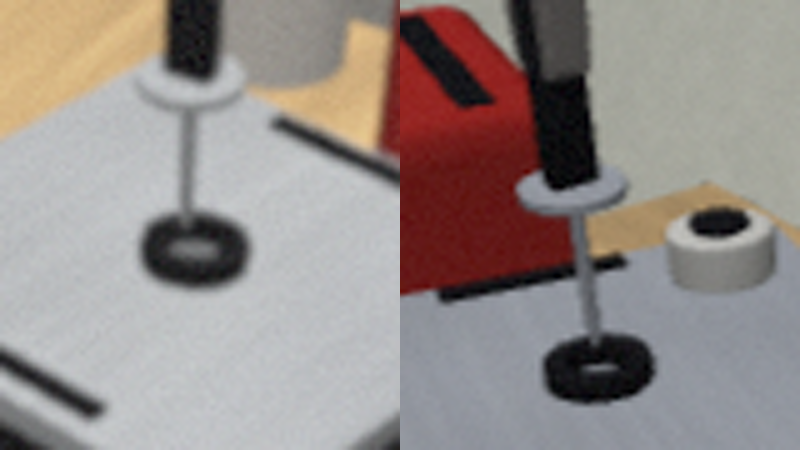

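The tip is now just above the rim: scene (312,135), side (213.4,159). The port is at scene (314,138.4) and side (213.8,162.4). I'll check this triangulation, then feel downwards gently.

```bash
cat >> h.py <<'E'
def fz(): return robot.observe()["contact_force"]
def press(xy,z0,z1,lim,step=1.0,feed=25,f0=0):
    "step down until upward force change exceeds lim; returns z,f"
    z=z0
    while z>z1:
        z=max(z-step,z1); robot.servo_line([*xy,z],feed=feed); f=fz()-f0
        if f[2]>lim or np.hypot(f[0],f[1])>6: break
    return z,f
E
python3 - <<'E'
from h import *
from scipy.optimize import least_squares
Is=[viewer.camera_info(c) for c in("scene","side")]
def tri(a,b,z): # known z
    return least_squares(lambda v:np.r_[proj([*v,z],Is[0])-a,proj([*v,z],Is[1])-b],[588,230]).x
t=tri((312,135),(213.4,159),170); p=tri((314,138.4),(213.8,162.4),162); print(t,p,t-p)
# commanded move down inside the port, no contact expected until tip z 124 (tcp 216)
xy=robot.observe()["tcp_pos"][:2]
e=np.array([-3.6,-4.8])-(t-p); print("corr",e)
xy=np.array(xy)+np.clip(e,-3,3)
robot.servo_line([*xy,262],feed=40); robot.hold(.2); f0=fz()
z,f=press(xy,262,225,3,step=4,feed=60,f0=f0); print(z,f)
if z<=225:
    z,f=press(xy,225,195,3,f0=f0); print(z,f)
print(robot.observe()["t"],robot.observe()["tcp_pos"])
E
```

```text
[585.47781224 226.00701691] [588.24563145 228.33778664] [-2.76781921 -2.33076973]
corr [-0.83218079 -2.46923027]
225 [ 0.50936027 -1.03821744 -0.41149289]
195.0 [ 0.79691588 -0.22704761  0.79008608]
22.7333 [579.05207319 220.57540769 194.92897494]
```

Tip is 21 mm below the cup's top with about 1 N of force, so it's in the pocket. Continuing to home.

```bash
python3 - <<'E'
from h import *
s=robot.observe(); xy=s["tcp_pos"][:2]; f0=np.array([0.5,-1,-.4])
z,f=press(xy,195,183,6,step=3,feed=30,f0=f0); print(z,f)
if z<=183:
    z,f=press(xy,183,176,6,step=1,feed=20,f0=f0); print(z,f)
s=robot.observe(); print(s["t"],s["tcp_pos"],s["grip_width"]*92)
E
```

```text
183 [ 0.44702171  2.00033201 -1.29952031]
178 [-1.38720947  1.68294614  9.23928113]
24.9833 [579.89039782 221.09338531 179.92573472] 13.045794113790157
```

Contact came at TCP z = 180, which is exactly where the disc should be home. Releasing, backing off and checking.

```bash
python3 - <<'E'
from h import *
xy=robot.observe()["tcp_pos"][:2]
grip(0.4); robot.hold(.2)
robot.servo_line([*xy,270],feed=120)
robot.servo_line([xy[0]-90,xy[1],300],feed=150)
I=viewer.camera_info("wrist"); n=viewer.read_camera("wrist")
for d in viewer.pinpoint("probe_grip","wrist")[:2]: w=cam2w(d["at"],I); print(round(d["confidence"],2),w.round(1),proj(w,I))
u=proj([585,230,190],I).astype(int); x0=max(u[0]-60,0); y0=max(u[1]-50,0)
sc=viewer.read_camera("scene"); sd=viewer.read_camera("side")
f=lambda a:cv2.resize(a,(400,300),interpolation=cv2.INTER_CUBIC)
save("end",np.vstack([np.hstack([f(n[y0:y0+90,x0:x0+120]),f(sc[90:165,265:365])]),np.hstack([f(sd[110:185,165:265]),f(sc)])]))
s=robot.observe(); print(s["t"],s["contact_force"])
E
```

```text
0.96 [578.6 216.5 192.3] [279.03229107 117.2714463 ]
0.64 [600.3  61.9  80.2] [395.20975162  98.16716649]
27.6083 [ 0.57294849 -0.55206864 -0.26602002]
```

View pics/end.png

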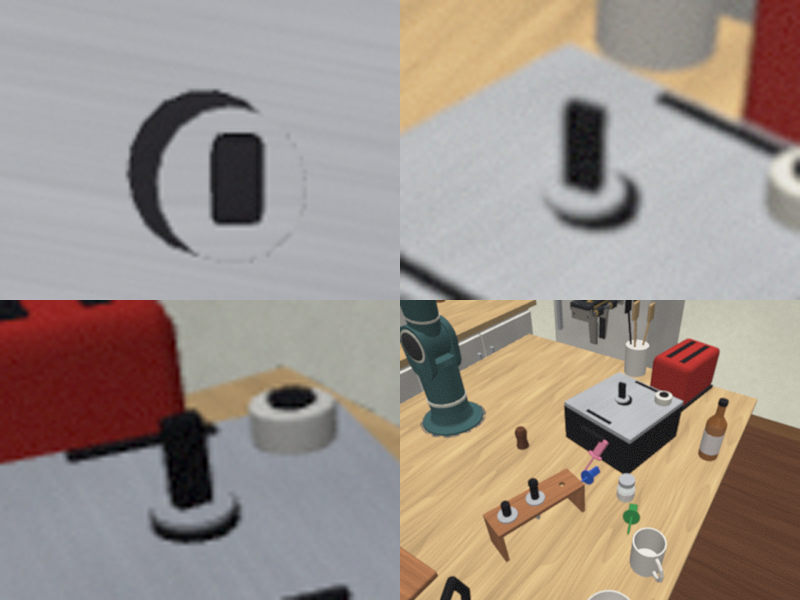

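The disc lies on the collar, the rack tools still hang, and the jar and timer haven't moved. A light press on the handle's top (222 mm if home) will confirm it's seated.

```bash
python3 - <<'E'
from h import *
xy=np.array([582.,221.]); 
robot.servo_line([*xy,300],feed=150); grip(0.0,10); robot.servo_line([*xy,228],feed=100); f0=fz()
z,f=press(xy,228,217,12,step=1.5,feed=25,f0=f0); print(z,f,robot.observe()["tcp_pos"])
robot.servo_line([*xy,300],feed=120); robot.servo_line([xy[0]-90,xy[1],310],feed=150)
s=robot.observe(); print(s["t"],s["contact_force"])
I=viewer.camera_info("wrist"); viewer.read_camera("wrist")
for d in viewer.pinpoint("probe_grip","wrist")[:1]: w=cam2w(d["at"],I); print(round(d["confidence"],2),w.round(1))
E
```

```text
217 [ 0.1581997  -1.38085866  0.89830302] [581.98074336 220.99753882 216.98580027]
33.4917 [0.00064472 0.09861602 0.32380603]
0.91 [599.4  58.9  81.6]
```

```bash
python3 - <<'E'
from h import *
I=viewer.camera_info("wrist"); n=viewer.read_camera("wrist")
u=proj([585,230,190],I).astype(int); x0=max(u[0]-60,0); y0=max(u[1]-50,0)
sc=viewer.read_camera("scene"); sd=viewer.read_camera("side")
f=lambda a:cv2.resize(a,(400,300),interpolation=cv2.INTER_CUBIC)
save("end2",np.vstack([np.hstack([f(n[y0:y0+90,x0:x0+120]),f(sc[90:165,265:365])]),np.hstack([f(sd[110:185,165:265]),f(n)])]))
print(x0,y0,[proj([a,b,222],I).round(1) for a,b in((582,221),(585,226))])
for c in("scene","side"):
    J=viewer.camera_info(c)
    for d in viewer.pinpoint("probe_grip",c)[:4]: print(c,round(d["confidence"],2),cam2w(d["at"],J).round(1))
    print(proj([582,221,222],J),proj([582,221,167],J))
E
```

```text
205 64 [array([274. , 115.2]), array([268.4, 112.1])]
scene 0.88 [578.2 220.4 199.6]
scene 0.88 [596.9  61.   78.1]
scene 0.87 [770.5 -52.3  13.3]
scene 0.65 [603.1  10.1  20.6]
[311.21433712 115.75765522] [309.68555072 136.6718464 ]
side 0.9 [579.8 218.5 198.9]
side 0.89 [776.4 -55.   14. ]
side 0.63 [597.9  62.9  81.9]
side 0.56 [605.5  11.4  20.7]
[210.1918407  139.27349909] [213.2454034 161.5916119]
```

View pics/end2.png

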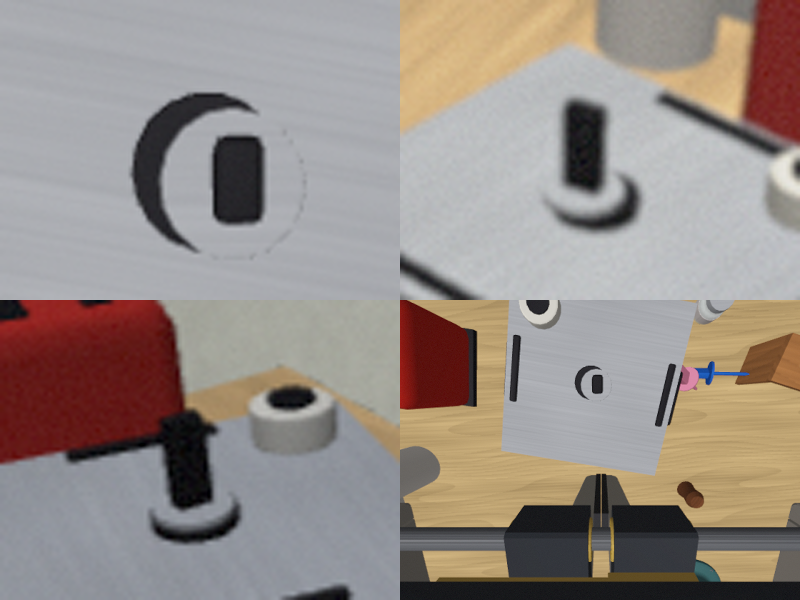

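```bash
python3 - <<'E'
from h import *
s=robot.observe(); print(s["t"],s["grip_width"]*92,s["grip_force"],s["tcp_rot"])
I=viewer.camera_info("wrist"); R=np.array(I["R"]); C=-R.T@np.array(I["t"]); K=np.array(I["camera_matrix"])
n=cv2.cvtColor(cv2.imread("pics/end2.png"),cv2.COLOR_BGR2GRAY)[:300,:400]
# handle blob & collar crescent in crop
k=(n<70).astype(np.uint8); N,l,st,ce=cv2.connectedComponentsWithStats(k)
for j in range(1,N):
    if st[j][4]>500:
        px=ce[j]*0.3+[205,64]-.35; d=R.T@np.linalg.solve(K,[*px,1])
        print(st[j],[ (C+d*(z-C[2])/d[2]).round(1) for z in(222,162)])
# collar circle fit from outer left arc
ys,xs=np.nonzero(l==[j for j in range(1,N) if st[j][4]>500 and st[j][0]<150][0])
P=[]
for y in range(ys.min()+2,ys.max()-5,3): P.append((xs[ys==y].min(),y))
P=np.array(P)*0.3+[205,64]-.35
W=np.array([ (lambda d:(C+d*(162-C[2])/d[2])[:2])(R.T@np.linalg.solve(K,[*p,1])) for p in P])
from scipy.optimize import least_squares
c=least_squares(lambda v:np.hypot(*(W-v).T)-26,W.mean(0)-[0,26]).x; print("collar centre",c)
E
```

```text
33.8417 0.5244499270080316 0.0 [-3.14049076e+00  7.88527576e-02  1.03201865e-03]
[ 133   94  117  152 4404] [array([588. , 238.8, 222. ]), array([592.7, 243.5, 162. ])]
[ 213  137   49   86 4007] [array([579.4, 219.8, 222. ]), array([582.3, 220.7, 162. ])]
collar centre [584.71433999 229.23059301]
```

```bash
python3 - <<'E'
from h import *
xy=np.array([580.,220.5]); 
robot.servo_line([*xy,300],feed=200); robot.servo_line([*xy,219],feed=120); f0=fz()
z,f=press(xy,219,205,10,step=1.5,feed=30,f0=f0); s=robot.observe(); print(z,f,s["tcp_pos"],s["grip_width"]*92,s["t"])
sd=viewer.read_camera("side"); sc=viewer.read_camera("scene")
g=lambda a:cv2.resize(a,(400,300),interpolation=cv2.INTER_CUBIC)
save("press",np.hstack([g(sc[75:165,255:375]),g(sd[95:185,155:275])]))
E
```

```text
205 [ 1.601764   -0.17398223  0.17059499] [579.98016537 220.5252832  204.98644108] 0.6396893299779639 37.7583
```

View pics/press.png

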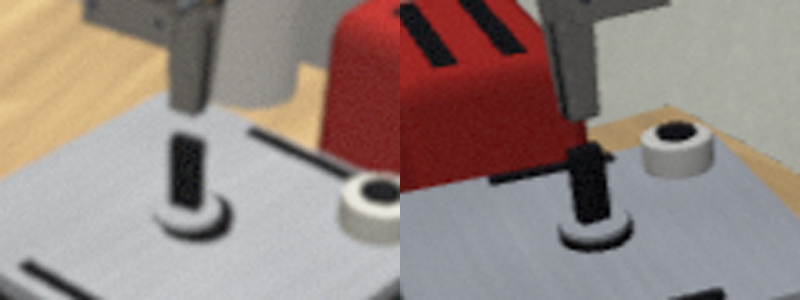

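The press picture shows the disc flush on the collar, with the fingertips still clear above the handle. This explains the lack of contact: the shut fingertips end above the nominal TCP. The lowering distance from the rack (52 mm, tip 36 to 88), the firm stop exactly there and the pictures all agree that the probe is home. I'll retreat and hand in.

```bash
python3 - <<'E'
from h import *
robot.servo_line([580,220.5,300],feed=150); robot.servo_line([490,220.5,310],feed=150); robot.hold(.3)
s=robot.observe(); print(s["t"],s["contact_force"])
for c in("scene","side"):
    viewer.read_camera(c); J=viewer.camera_info(c)
    print(c,[cam2w(d["at"],J).round(1) for d in viewer.pinpoint("probe_grip",c)[:4]])
print(robot.job_done())
E
```

```text
39.6917 [-0.18543715 -0.49985599 -0.17536603]
scene [array([596.5,  62.8,  80.3]), array([771.9, -52.4,  12.9]), array([578.3, 219.4, 198. ]), array([603.5,  13.3,  18.1])]
side [array([605.8,  10. ,  21.6]), array([774.5, -52.7,  13.2]), array([597.5,  61.6,  78.8])]
the job is handed in; nothing more can be done
None
```

The probe is in the pocket with its disc on the port's collar and released, and I handed the job in at about 40 s. The seating rests on the lowering depth, a firm stop at the expected height and the pictures, because my press test on the handle never made contact. The other two tools, the jar and the timer were left alone.

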